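# Put a polishing bar back upright in its caddy by way of the sloping rest

### The job

Put the polishing bar that lies on the bench back into the empty, cork-floored compartment of the caddy, standing upright with its dark brown end up like the two beside it. First lay it in the trough of the sloping wooden rest and let go of it there, so that you can take a new grip from its upper end; then lift it out and stand it in the caddy. Leave the two other bars, the canister, the tin and the pliers where they are.

Things in the scene. Friction and masses are not known exactly. Their poses are not given: they have to be found in the camera images.
- bar_center (a point): Centre of the loose bar of polishing compound that lies on the bench: a rectangular bar 34 mm wide (its x axis), 95 mm long (its y axis) and 32 mm thick (its z axis, up at the start), about 0.2 kg, rigid, with a dark brown half at its +y end and a pale sleeve round the other half. The point lies half-way along, across and up.
- rest: The sloping rest, fixed to the bench: an open wooden trough at 45 degrees on a dark base plate 74 x 125 mm. Origin under the base, z up; the trough climbs towards the rest's own +y axis (level) from a stop at its low end; a strut behind holds it up. A bar seated in it stands out 29 mm beyond the trough's upper end; its highest edge is then about 0.11 m above the bench.
- rest_stop (a point): Corner where the trough's bed meets the stop at its low end, mid-width, 22 mm above the bench. The stop is 18 mm high above the bed. For 32 mm up the slope from here the bed is 54 mm wide, with a cheek at each side: 42 mm apart inside, 14 mm high above the bed.
- rest_rail (a point): Middle of the upper end of the bed, 66 mm up the slope from the stop. From the cheeks to here the bed is a bare rail 28 mm wide, narrower than the bar, with both sides free for fingers.
- rest_seat (a point): The point where the bar's centre lies when the bar is seated in the trough of the rest: 16 mm off the bed and 48 mm up the slope from the stop (67 mm above the bench).
- caddy: The wooden caddy, fixed to the bench: an open box 62 x 178 mm and 55 mm high with three compartments in a row along its own y axis, each 52 x 52 mm inside, walls and floor 5 mm thick, partitions about 8 mm lower than the rim. Origin under its centre, z up. Two compartments hold a bar each, the third is empty; which one varies.
- pad_top (a point): Centre of the top of the 2 mm cork pad, 42 x 42 mm, that is fixed on the floor of the empty compartment: the place for the bar. It lies 7 mm above the bench; the pad's x and y run along those of the caddy.
- bar_a: One of the two other polishing bars (same size as the loose one), loose, standing upright in the caddy with the brown end up; its top is 100 mm above the bench. Origin on the middle of one side face. To be left there.
- bar_b: The other of these two standing bars, like bar_a.
- canister: Black round canister, 34 mm across, 47 mm high, loose, standing on the bench beyond the rest; origin under it. Bystander.
- tin: White round lidded tin, 42 mm across, 18 mm high, loose, near the front edge of the bench; origin under it. Bystander.
- pliers: Flat-nose pliers with red grips, 135 x 37 x 8 mm, lying near the front edge of the bench; origin under them. Bystander.

How it is judged (in metres and radians):
On the way:
1. the bar lies in the trough of the sloping rest, let go (distance between bar_center and rest_seat below 0.015 m and angle between the y axis of bar_center and the z axis of rest, either way round between 0.65 and 0.92 rad and contact force between the fingers and bar below 0.2 N), for 0.2 s.
At the end, for the whole second after the job is handed in: The bar stands on the cork pad in the empty compartment (centre within 14 mm of the pad's along both of its axes), upright within 0.15 rad, brown end up, at rest and released; the two other bars have moved less than 25 mm and the canister, the tin and the pliers less than 30 mm (x of bar_center in the frame of pad_top between -0.014 and 0.014 m and y of bar_center in the frame of pad_top between -0.014 and 0.014 m and z of bar_center in the frame of pad_top between 0.042 and 0.054 m and angle between bar_center's own y axis and vertical below 0.15 rad and linear speed of bar below 0.02 m/s and contact force between the fingers and bar below 0.2 N and distance of each of bar_a, bar_b from where it was at the start of the episode below 0.025 m and distance of each of canister, tin, pliers from where it was at the start of the episode below 0.03 m); the robot touches nothing.
It fails at once if another bar of the caddy is moved by more than 25 mm (distance of any of bar_a, bar_b from where it was at the start of the episode above 0.025 m).
It fails at once if the canister, the tin or the pliers are moved by more than 30 mm (distance of any of canister, tin, pliers from where it was at the start of the episode above 0.03 m).
It also fails if it takes over 56 s, if anything falls off the work surface, if the arm or the gripper's body presses on something with over 40 N, if the wrist force passes 120 N, or if a joint passes its speed limit or range.

### The arm

A 6-joint arm with a two-finger parallel gripper is mounted at the origin on a cart in front of the work surface, level with it; the furniture and walls round the work are solid. World frame = base frame: x ahead of the robot, y to its left, z up, the work surface at z = 0. Lengths are in m, angles in degrees, forces in N, time in s.
With the tool pointing down it reaches from about 0.35 to 0.725 m from the base axis. Payload 4.3 kg.
Tool frame: the origin (TCP) lies midway between the tips of the shut fingers; the grasp point (between the pads) lies 19 mm behind it; z points along the fingers, y is the line along which they close (so a half turn about z gives the same grasp; the last joint's range is limited). The gripper opens to 85 mm and grips with 20 to 120 N. Pads are 22 mm wide; open, the fingers measure 114 mm over their backs; the gripper's body (76 mm by 85 mm) begins 54 mm behind the grasp point. The pads swing forward as they close: fully open they stand 13 mm farther back than shut.
Start: joints at [-82.466, 21.618, 4.641, 73.018, 0, 83.68], TCP at [0.138, -0.558, 0.231] pointing down, gripper open.
Joint ranges: [-156.06, 156.06], [-48.1, 94.91], [-58.44, 69.94], [-101.28, 121.22], [-78.64, 73.56], [-180, 180]. Speed limits (degrees/s): [147.25, 147.25, 180, 180, 180, 180].

### API

Orientations are given as a 3x3 rotation matrix whose columns are the frame's x, y, z axes.
In Python, from workcell import r gives the robot as it stands. Calls block until the motion is done:
- r.reach(position, orientation): joint-space move of the TCP to a pose.
- r.move_l(position, feed=0.15, rotation=None, until_force=None): straight line of the TCP; rotation=None keeps the orientation; feed is the mean speed in m/s. With until_force (N) it stops when the force on the tool has changed by that much, and returns True; else False.
- r.move_joints(angles): joint-space move.
- r.open() and r.grab(): open the fingers fully, or close them until they stop; the grip force is fixed at half the most.
- r.hold(seconds).
- r.ik(position, orientation): joint angles nearest the present ones, or None.
- r.camera(name): name is "side" or "top"; returns a dict with "img" (420x560x3 uint8, red, green, blue), "z_map" (420x560 float32, m along the optical axis (not along the pixel's ray), 0 where there is no reading), "mtx" (3x3 intrinsics, pixels), "view" (4x4, takes a point from world to camera coordinates). Camera axes: x right, y down, z forward; pixel columns grow to the right and rows downward; lengths in m; the calibration is good to about 2 mm. A picture is of the moment at which its call begins.
A pose or a line that the arm cannot do raises r.IKError and nothing moves.
- r.hand_in(): hands the job in; it is judged then, once.
Readings, each from a call of its own:
- r.read_clock(): time.
- r.read_joint_pos(): joint angles.
- r.read_joint_velocities(): joint speeds.
- r.read_joint_efforts(): joint torques, N m.
- r.read_tool_pos(): TCP position.
- r.read_tool_rot(): TCP orientation.
- r.read_ft_force(): force on the tool from outside, world axes, zero at the start.
- r.read_wrist_torque(): the same for the moment, N m.
- r.read_finger_gap(): finger opening in m.
- r.read_grasp_force(): force on a finger pad.
Only numpy, scipy, OpenCV 4.12 (cv2) and the standard library are available. Lean on these libraries where they do the work, as an engineer would, in place of code of your own. Each camera call takes 0.05 s, during which the arm holds its last target. There are 200 camera calls.

## Working session

There is one attempt and no reset: what is moved stays moved. The work goes in short steps, each a Python script; the robot and the scene stay as the last script left them, time stands still between calls to the robot, and variables do not carry over. Pictures are saved under pics/ and viewed, at most 10 in all, crops included, and the job is handed in when it is done.

```bash
mkdir -p pics; ls; cat > h.py <<'E'
import numpy as np, cv2
from workcell import r
def snap(name,fn):
    c=r.camera(name); cv2.imwrite('pics/'+fn,c['img'][:,:,::-1]); np.savez('pics/'+fn+'.npz',**{k:c[k] for k in('img','z_map','mtx','view')}); return c
def cloud(c):
    z=c['z_map']; v,u=np.mgrid[:z.shape[0],:z.shape[1]]
    K=c['mtx']; p=np.stack([(u-K[0,2])/K[0,0]*z,(v-K[1,2])/K[1,1]*z,z],-1)
    V=c['view']; w=(p-V[:3,3])@V[:3,:3]; w[z==0]=np.nan; return w
E
python3 - <<'E'
from h import *
for n in('top','side'):
    c=snap(n,n+'1.png'); V=c['view']; print(n,-V[:3,:3].T@V[:3,3],V[:3,:3].round(2).tolist(),c['mtx'][0,0],(c['z_map']==0).mean())
a=cv2.imread('pics/top1.png');
E
```

```text
pics
top [0.36875865 0.0459605  1.0080242 ] [[0.0, -1.0, -0.02], [-0.99, 0.0, -0.13], [0.13, 0.02, -0.99]] 429.8386359474135 0.004064625850340136
side [0.02114342 0.5378902  1.20582148] [[-0.73, -0.69, -0.01], [-0.58, 0.63, -0.52], [0.37, -0.37, -0.85]] 448.7960084393991 0.003915816326530612
```

View pics/top1.png

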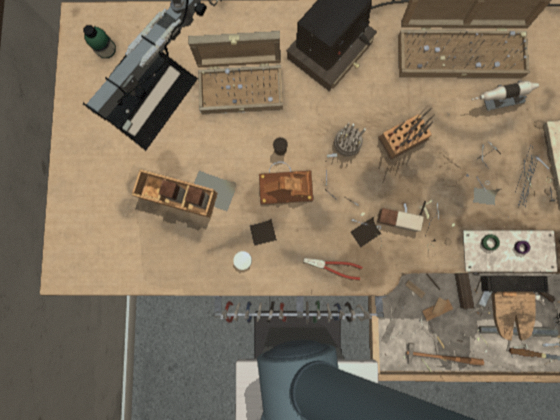

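View pics/side1.png

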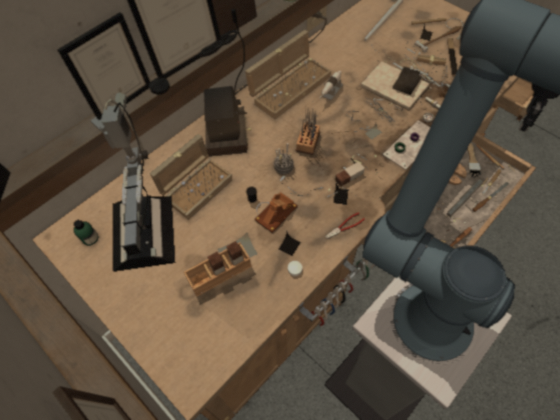

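The top view shows the caddy near (175,193) with its left compartment empty, the rest near (286,187), the loose bar near (400,220) with its brown end left, the tin at (242,261), the pliers at (335,268) and the canister at (280,147). Next I'll zoom in and measure with the depth map.

```bash
python3 - <<'E'
from h import *
c=np.load('pics/top1.png.npz'); w=cloud(c); a=cv2.imread('pics/top1.png')
crops=[a[160:225,125:225],a[160:225,240:340],a[190:255,350:450]]
crop=np.vstack([cv2.resize(x,(400,260),interpolation=cv2.INTER_CUBIC) for x in crops[:2]]); 
d=np.load('pics/side1.png.npz'); s=d['img'][:,:,::-1]
right=np.vstack([cv2.resize(x,(400,260),interpolation=cv2.INTER_CUBIC) for x in (crops[2],s[180:245,230:330])])
cv2.imwrite('pics/crop1.png',np.hstack([crop,right]))
np.set_printoptions(linewidth=250)
ws=cloud(d)
for n,(r0,r1,c0,c1),lo in(('bar',(195,245,370,430),.02),('rest',(160,215,250,325),.003),('caddy',(160,225,120,225),.04)):
    for nm,W in (('top',w),):
        p=W[r0:r1,c0:c1].reshape(-1,3); p=p[p[:,2]>lo]; print(n,nm,len(p),np.percentile(p[:,2],[2,50,98]),cv2.minAreaRect((p[:,:2]*1000).astype(np.float32)))
print('rest h mm'); print((w[165:210:2,255:318:2,2]*1000).round())
print('caddy h'); print((w[168:222:2,130:220:2,2]*1000).round())
print('bar h'); print((w[202:236:2,374:428:2,2]*1000).round())
for uv in((185,255),(185,318),(222,374)): print(uv,w[uv])
E
```

```text
bar top 674 [0.02308048 0.03233881 0.03592194] ((468.5981140136719, -204.2434539794922), (114.13705444335938, 35.03812789916992), 77.17943572998047)
rest top 1838 [0.00319472 0.01225488 0.0666883 ] ((547.162841796875, 45.92802047729492), (176.7298583984375, 130.28016662597656), 89.84766387939453)
caddy top 1386 [0.0417739  0.05783728 0.10355682] ((526.7020263671875, 304.55389404296875), (178.49954223632812, 62.271636962890625), 74.37491607666016)
rest h mm
[[ 0.  1.  3.  1.  2.  1. -1.  3.  2. -2. -1. -1.  3.  0.  2.  1.  2.  1.  3. -2.  0.  1. -2. -1. -0. -2. -2.  3.  0. -2.  1.  4.]
 [ 0.  0. -3.  0. -1.  4.  1.  3. -1.  3. -0.  1.  0. -1. -4. -6.  1.  5.  1.  2.  1.  3.  1. -0.  0. -0.  1.  0. -2. -1. -1. -1.]
 [ 0.  4. -3. -1. -4.  1. -1.  4. -1.  0.  2.  3.  2. -2. -2. -0.  0.  3. -0.  5.  0.  1. -0. -0. -3. -1.  1. -2.  0.  0.  1.  1.]
 [ 2.  2. -1. -3. -4.  0.  3.  2.  3. -4. -1.  3.  0. -0. -3. -1.  0. -1.  3. -0. -1.  6. 11.  8. 10.  8. 11.  8. -1.  3.  0.  4.]
 [ 2. -1.  2.  2.  0. -2. 10. 12.  8.  9. 11.  9. 11. 10. 12.  5.  9. 11. 44. 47. 54. 51. 46. 41. 39. 31. 32.  9.  
[... 3924 characters left out ...]
2.  2.  2. -2.  2.  5.  1.  9. 19. 28. 27. nan 33. 32. 30. 33. 34. 34. 34. 34. 30. 32. -2. -4.  2.]
 [-1.  1.  1.  4.  1.  1. -2. -1.  1.  2.  0.  1.  1.  6. 17. 21. 24. 33. 33. 32. 33. 31. 32. 32. -0.  1. -2.]
 [-1.  0. -1. -2.  1.  1. -0.  1. -4.  2.  2.  3.  0. -1.  0.  2.  0.  4. 12. 20. 27. 31. 34. 33.  4.  0.  0.]
 [ 2.  3.  2. nan  1.  1. -2. -3.  2.  1.  2. -3.  2. -3.  1. -3.  5. -0.  1. -4. -0. -2.  2.  3. -0.  0.  2.]
 [ 1.  0.  3.  4.  1.  2.  0.  0.  1. -3. -1.  1.  0.  3.  3.  1.  2. -1.  1. -2. -3.  1. -4.  2.  1.  1. -0.]]
(185, 255) [0.55215761 0.12184173 0.00112672]
(185, 318) [ 5.51948390e-01 -2.80350403e-02 -3.34027667e-04]
(222, 374) [ 0.46297986 -0.15687582  0.00522078]
```

View pics/crop1.png

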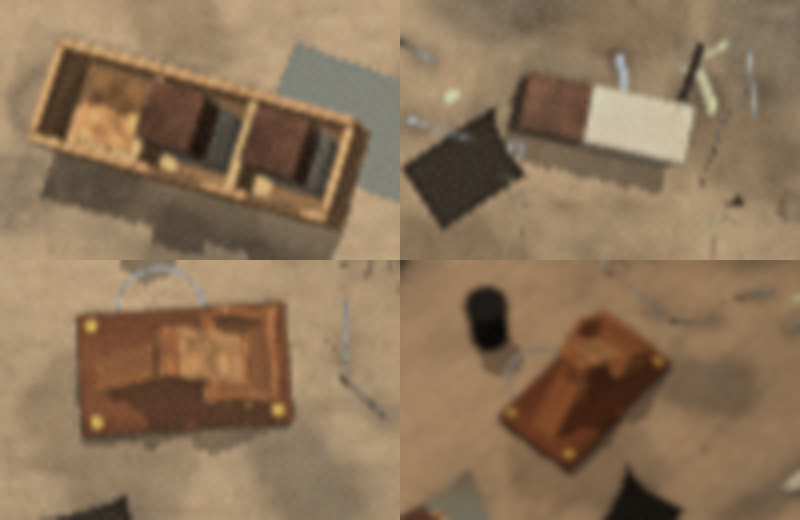

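The crops show the bar's brown end towards +y and the trough climbing towards +y, with its stop on the right. The empty compartment is at the caddy's +y end. Next I'll fit poses and check IK.

```bash
cat > fit.py <<'E'
from h import *
def largest(m):
    m=cv2.morphologyEx(m.astype(np.uint8),cv2.MORPH_OPEN,np.ones((3,3),np.uint8))
    n,l,s,_=cv2.connectedComponentsWithStats(m); return l==1+np.argmax(s[1:,4])
def near(w,c,rad): return np.hypot(w[...,0]-c[0],w[...,1]-c[1])<rad
def rect(p):
    (c,s,a)=cv2.minAreaRect((p[:,:2]*1000).astype(np.float32))
    if s[0]<s[1]: a+=90; s=s[::-1]
    a=np.radians(a); d=np.array([np.cos(a),np.sin(a)]); d*=np.sign(d[1])
    return np.array(c)/1000,d,s
def fit(w,tag):
    m=largest(near(w,(.468,-.204),.075)&(w[...,2]>.026)&(w[...,2]<.042)); b=rect(w[m])
    m=largest(near(w,(.547,.046),.09)&(w[...,2]>.006)); rs=rect(w[m]); c,h,_=rs
    p=w[m]; s=(p[:,:2]-c)@h; t=(p[:,:2]-c)@np.array([h[1],-h[0]])
    k=(abs(t)<.010)&(p[:,2]>.028)&(p[:,2]<.062)&(abs(s-p[:,2]+np.median(0))<9)
    q=(s-p[:,2]+.022)[k]; md=np.median(q); q=q[abs(q-md)<.008]
    m=largest(near(w,(.527,.305),.12)&(w[...,2]>.046)&(w[...,2]<.066)); cd=rect(w[m])
    print(tag,'bar',b,'\n rest',rs,'stop s',np.mean(q),np.std(q),len(q),'\n caddy',cd)
if __name__=='__main__':
    for n in('top1','side1'): fit(cloud(np.load(f'pics/{n}.png.npz')),n)
E
python3 fit.py
```

```text
top1 bar (array([ 0.46686374, -0.2129404 ]), array([0.22189848, 0.97506977]), (96.4070816040039, 34.56072235107422)) 
 rest (array([0.54570721, 0.04921301]), array([-0.06043508,  0.99817213]), (124.76123809814453, 74.41148376464844)) stop s -0.03958608795455696 0.0015117028345215389 124 
 caddy (array([0.55057477, 0.38515576]), array([-0.87658665,  0.48124407]), (63.783782958984375, 19.227670669555664))
side1 bar (array([ 0.46763092, -0.21183177]), array([0.25450151, 0.96707238]), (96.23768615722656, 36.02784729003906)) 
 rest (array([0.5470285 , 0.04952837]), array([-0.07452506,  0.99721914]), (123.651611328125, 74.27025604248047)) stop s -0.01750602052920556 0.0034925085826576084 20 
 caddy (array([0.4935936 , 0.29065347]), array([-0.04523113,  0.99897655]), (21.841808319091797, 11.22549819946289))
```

```bash
cat >> h.py <<'E'
Z=np.array([0,0,1.]); n_=lambda v:np.array(v,float)/np.linalg.norm(v)
bc=np.array([.4672,-.2124,.016]); by=n_([.238,.971,0])
rc=np.array([.5464,.0494,0]); h=n_([-.0675,.9977,0]); rx=np.cross(h,Z)
cc=np.array([.5267,.3046,0]); cy=n_([.2694,.963,0]); cx=np.cross(cy,Z)
u=n_(h+Z); nb=n_(Z-h)
stop=rc+h*(-.0396)+Z*.022; seat=stop+.048*u+.016*nb; pad=cc+.057*cy+Z*.007
def R(z,y): return np.stack([np.cross(y,z),y,z],1)
E
python3 - <<'E'
from h import *
w=cloud(np.load('pics/top1.png.npz')); p=w.reshape(-1,3); p=p[np.isfinite(p[:,0])]
s=(p-rc)@h; t=(p-rc)@rx
for lo,hi,a,b in((.028,.06,-.045,-.017),(.045,.08,-.0,.012),(.02,.06,.012,.06)):
    k=(abs(t)<.04)&(s>a)&(s<b)&(p[:,2]>lo)&(p[:,2]<hi); print('t',np.percentile(t[k],[1,50,99]),np.median(s[k]))
q=(p-cc)@np.c_[cx,cy]; k=(abs(q[:,0])<.035)&(abs(q[:,1])<.095)&(p[:,2]>.085); print('bars',len(q[k]),np.percentile(q[k],[1,50,99],0).tolist())
print(stop,seat,pad)
bx=np.cross(by,Z)
for sg in(1,-1):
    J={}
    J['pick']=r.ik(bc+.006*by+Z*(.003-.016),R(-Z,sg*bx)); J['pickup']=r.ik(bc+.006*by+Z*.12,R(-Z,sg*bx))
    for k,d in(('lay',0),('layup',.09)): J[k]=r.ik(seat+.006*u+nb*(.003-.016+d),R(-nb,sg*rx))
    for k,d in(('re',.0475-.038),('reup',.12)): J[k]=r.ik(seat+u*d,R(-u,sg*rx))
    J['put']=r.ik(pad+Z*.057,R(-Z,sg*cx)); J['putup']=r.ik(pad+Z*.17,R(-Z,sg*cx))
    for k,v in J.items(): print(sg,k,None if v is None else np.round(v))
E
```

```text
t [-0.02858605 -0.00070634  0.02565903] -0.027324378488071545
t [-0.01503124 -0.00060837  0.01272742] 0.005885619614613344
t [-0.01162818 -0.00143777  0.00967741] 0.027158827551504408
bars 518 [[-0.016676659405707638, -0.07467722861030406], [0.00020035440218980623, -0.01678691009516524], [0.017735299644217564, 0.014587235034348346]]
[0.54907305 0.00989032 0.022     ] [0.54754567 0.03246613 0.06725483] [0.54205622 0.3594925  0.007     ]
1 pick [-31.  26. -26.  38.   0.  73.]
1 pickup [-31.  17. -16.  57.   0.  73.]
1 lay [-23.  41.  -6.  68.  39.  54.]
1 layup [-29.  41.   4.  82.  37.  48.]
1 re [ 20.  38.  -8.  59. -43. 112.]
1 reup [ 27.  39.   6.  78. -41. 121.]
1 put [ 28.  35.   2.  56.   0. 134.]
1 putup [ 28.  32.  12.  71.   0. 134.]
-1 pick [ -31.   26.  -26.   38.    0. -107.]
-1 pickup [ -31.   17.  -16.   57.    0. -107.]
-1 lay [ -23.   41.   -6.   68.   39. -126.]
-1 layup [ -29.   41.    4.   82.   37. -132.]
-1 re [ 20.  38.  -8.  59. -43. -68.]
-1 reup [ 27.  39.   6.  78. -41. -59.]
-1 put [ 28.  35.   2.  56.   0. -46.]
-1 putup [ 28.  32.  12.  71.   0. -46.]
```

```bash
sed -i 's/^stop=/rc=rc-.001*rx\nstop=/' h.py; python3 - <<'E'
from h import *
bx=np.cross(by,Z); Rp=R(-Z,bx); g=bc+.006*by
r.reach(g+Z*.12,Rp); 
r.move_l(g+Z*.02,feed=.15)
print(r.move_l(g+Z*(-.013),feed=.06,until_force=8),r.read_tool_pos())
r.grab(); print('gap',r.read_finger_gap(),r.read_grasp_force())
r.move_l(g+Z*.16,feed=.15); print('gap',r.read_finger_gap(),r.read_grasp_force(),r.read_clock())
r.reach(seat+.008*u+nb*(.09),R(-nb,rx)); snap('side','side2.png'); c=snap('top','top2.png')
a=cv2.imread('pics/top2.png')[130:240,220:360];b=cv2.imread('pics/side2.png')[140:250,210:350]
cv2.imwrite('pics/crop2.png',np.hstack([cv2.resize(x,(400,314)) for x in(a,b)])); print(r.read_clock(),r.read_ft_force())
E
```

```text
False [ 0.46853149 -0.20651628  0.00282304]
gap 0.03288055302741514 60.941115617752075
gap 0.03306120781742003 60.25503873825073 5.2333
6.125 [ 0.08678988  0.18525263 -1.79253971]
```

View pics/crop2.png

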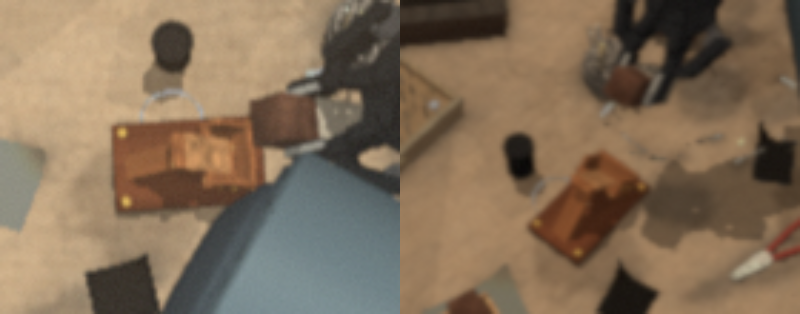

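The bar is held at 45° with its brown end up-slope, at about (285,118) in the left panel and lined up with the trough. Lowering it now.

```bash
python3 - <<'E'
from h import *
b=seat+.009*u
r.move_l(b+nb*.0,feed=.12)
print(r.read_ft_force())
hit=r.move_l(b-nb*.021,feed=.03,until_force=5); p=r.read_tool_pos(); print(hit,(p-seat)@nb,(p-seat)@u,(p-seat)@rx,r.read_ft_force())
hit=r.move_l(p-u*.010,feed=.03,until_force=5); p=r.read_tool_pos(); print(hit,(p-seat)@nb,(p-seat)@u,r.read_ft_force())
r.open(); r.hold(.4); print('F',r.read_grasp_force(),r.read_ft_force())
r.move_l(p+nb*.12,feed=.15)
r.reach(seat+u*.14+Z*.05,R(-u,rx)) ; print(r.read_clock())
c=snap('top','top3.png'); d=snap('side','side3.png')
w=cloud(c); p=w.reshape(-1,3)-seat; k=(abs(p@rx)<.03)&(abs(p@nb-.016)<.008)&(abs(p@u)<.07); q=p[k]
if k.sum(): print(k.sum(),np.percentile(np.c_[q@rx,q@u,q@nb],[2,50,98],0).round(4).tolist())
x=c['img'][130:240,220:360,::-1];y=d['img'][140:250,210:350,::-1]
cv2.imwrite('pics/crop3.png',np.hstack([cv2.resize(i,(400,314)) for i in(x,y)]))
E
```

```text
[-0.54236293 -0.31136605 -1.95152021]
True -0.011009892711433378 0.008685092599446598 0.0002729404472316739 [-0.36931065 -2.71810343  3.3881454 ]
True -0.0109625323673794 0.007616774744205866 [ 0.26893812 -0.61312582  3.38500202]
F 0.0 [-0.14613122  0.34510524  0.4116235 ]
10.8167
500 [[-0.0179, -0.0424, 0.0091], [-0.0022, 0.0077, 0.0156], [0.0151, 0.0491, 0.0183]]
```

View pics/crop3.png

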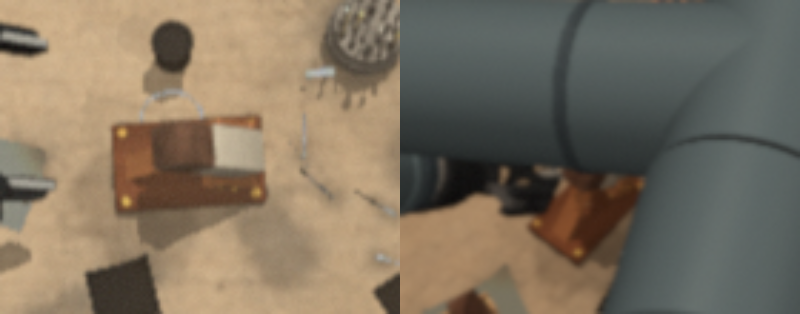

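The bar is seated in the trough and released: brown up-slope around (185,145), pale half at (238,148), depth agreeing within 2 mm. Regrasping from the upper end.

```bash
python3 - <<'E'
from h import *
s=seat-.001*rx
r.move_l(s+u*.14,feed=.2)
print(r.move_l(s+u*.0095,feed=.1,until_force=10)); p=r.read_tool_pos(); print((p-s)@u)
r.grab(); print('gap',r.read_finger_gap(),r.read_grasp_force())
r.move_l(p+nb*.04,feed=.08); r.move_l(p+nb*.04+Z*.12,feed=.15); print('gap',r.read_finger_gap(),r.read_ft_force())
r.reach(pad+Z*.20,R(-Z,cx)); print(r.read_clock())
c=snap('top','top4.png'); d=snap('side','side4.png')
x=c['img'][140:250,110:250,::-1];y=d['img'][190:300,160:300,::-1]
cv2.imwrite('pics/crop4.png',np.hstack([cv2.resize(i,(400,314)) for i in(x,y)]))
w=cloud(d).reshape(-1,3); q=w-pad-Z*.20; k=(np.hypot(q[:,0],q[:,1])<.045)&(q[:,2]<.02)&(q[:,2]>-.07); print(k.sum())
if k.sum(): v=q[k]; [print(lo,np.percentile(v[(v[:,2]>lo)&(v[:,2]<lo+.02)]@np.c_[cx,cy,Z],[2,50,98],0).round(4).tolist()) for lo in(-.065,-.045,-.025) if ((v[:,2]>lo)&(v[:,2]<lo+.02)).any()]; print(v[:,2].min())
E
```

```text
False
0.01005182034252531
gap 0.03341104446223216 60.775147676467896
gap 0.033249561536493485 [ 0.01355218 -0.4372089  -2.20179656]
16.1667
124
-0.065 [[-0.0179, -0.0149, -0.0563], [-0.0167, -0.0011, -0.0505], [-0.0124, 0.0149, -0.0459]]
-0.045 [[-0.019, -0.0161, -0.045], [-0.0165, 0.0003, -0.0365], [-0.0146, 0.0145, -0.0259]]
-0.025 [[-0.0187, -0.0162, -0.0244], [-0.0172, -0.0005, -0.018], [-0.0062, 0.0155, -0.0075]]
-0.05654959904106338
```

View pics/crop4.png

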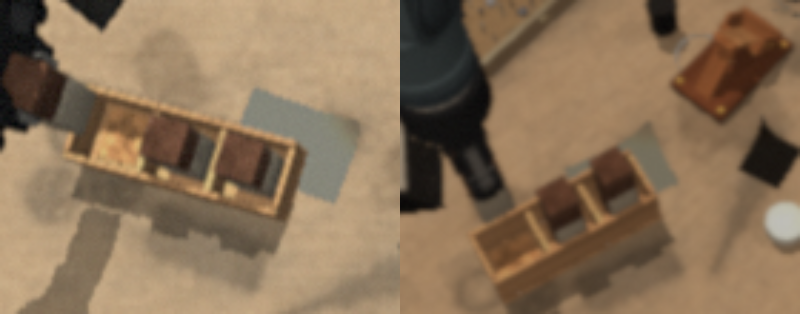

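Bar held upright, brown end up, over the empty compartment (left panel near (35,85)). The depth gives its axis as vertical and centred within 1 mm, so I'm lowering it.

```bash
python3 - <<'E'
from h import *
r.move_l(pad+Z*.07,feed=.12); print(r.read_ft_force())
print(r.move_l(pad+Z*.05,feed=.025,until_force=4)); p=r.read_tool_pos(); print(p-pad,r.read_ft_force())
r.open(); r.hold(.3); print(r.read_grasp_force())
r.move_l(p+Z*.13,feed=.12); r.reach(np.array([.42,.05,.35]),R(-Z,cx)); r.move_joints([-82.466,21.618,4.641,73.018,0,83.68]); r.hold(.3); print(r.read_clock())
c=snap('top','top5.png'); w=cloud(c).reshape(-1,3); q=(w-pad)@np.c_[cx,cy,Z]; k=(abs(q[:,:2])<.03).all(1)&(q[:,2]>.085); print(k.sum(),np.percentile(q[k],[2,50,98],0).round(4).tolist())
x=c['img'][140:250,110:250,::-1]; y=c['img'][120:300,200:430,::-1]
cv2.imwrite('pics/crop5.png',np.hstack([cv2.resize(i,(400,314)) for i in(x,y)]))
E
```

```text
[ 0.05376459  0.29919771 -1.94015244]
True
[5.46410844e-04 2.00331081e-05 5.89829912e-02] [-0.36898314 -0.90585518  3.03747195]
0.0
24.2167
249 [[-0.0174, -0.0155, 0.087], [-0.0016, -0.0017, 0.0957], [0.0149, 0.0155, 0.0996]]
```

View pics/crop5.png

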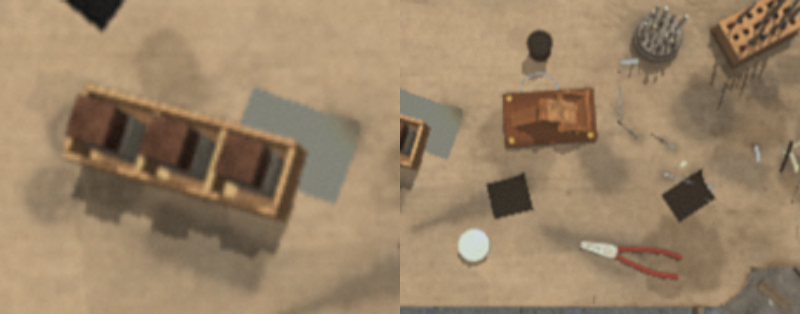

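The three bars stand alike in the caddy, with the placed one at (97,122) in the left panel. The depth puts its top 95 mm above the pad and about 1 mm off centre. The tin, pliers and canister haven't moved.

```bash
python3 -c "
from workcell import r
print(r.hand_in())"
```

```text
the job is handed in; nothing more can be done
None
```

The bar was laid in the rest, released and regripped from its upper end; it now stands brown end up on the cork pad, about 1 mm off centre, and I handed the job in at about 24 s (no verdict was returned).

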